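# Refilled jars back into the caddy, wing nuts to the front and held

### The arm

A 6-joint arm with a two-finger parallel gripper is mounted at the origin on the work surface. World frame = base frame: x ahead of the robot, y to its left, z up, the work surface at z = 0. Lengths are in m, angles in rad, forces in N, time in s.
With the tool pointing down it reaches from about 0.35 to 0.725 m from the base axis. Payload 6 kg.
Tool frame: the origin (TCP) lies between the finger pads, 19 mm behind the fingertips; this is the grasp point; z points along the fingers, y is the line along which they close (so a half turn about z gives the same grasp; the last joint's range is limited). The gripper opens to 85 mm and grips with 20 to 120 N. Pads are 22 mm wide; open, the fingers measure 114 mm over their backs; the gripper's body (76 mm by 85 mm) begins 54 mm behind the grasp point. The pads swing forward as they close: fully open they stand 13 mm farther back than shut.
Start: joints at [-0.964, 0.04, 0.085, 0, -1.615, -0.334], TCP at [0.162, -0.578, 0.25] pointing down, gripper open.
Joint ranges: [-2.56, 2.56], [-1.29, 2.01], [-1.08, 1.49], [-3.29, 1.98], [-2.81, -0.18], [-2.99, 2.99]. Speed limits (rad/s): [2.57, 2.57, 3.01, 3.14, 3.14, 3.14].

### API

Orientations are given as a 3x3 rotation matrix whose columns are the frame's x, y, z axes.
In Python, from station import robot gives the robot as it stands.
- The arm moves only by the tool step_arm, never from a script. Its argument "motion" is one flat list of numbers, 6 for each row, row after row: the shift along the tool's x, y, z in mm, then the turn, a rotation vector about the tool's x, y, z in units of 6 degrees (1.0 is 6 degrees). A call has exactly 10 rows; each row shifts and turns the commanded pose from where the row before left it, along the tool's axes as they then stand; what a row does not reach is not made up. A row lasts 1/12 s, in which the tool goes at most 41.7 mm and 7.16 degrees, less where a joint would pass 70% of its speed; a pose out of reach is approached as far as the arm can. A call with a gripper value outside its range is refused whole. "gripper" is the opening, from 0 (shut) to 1 (fully open), set as the call begins (left out, the last holds). The fingers move at their own pace and stop on an object; the grip force is fixed at half the most. Time passes only in rows, so rows that do not move let the fingers close, or fill a call up. It gives the time, the measured TCP pose, the force, the opening and the grip force at its end, in the units of the state.
- robot.get_state(): the state, without advancing time (a new reading comes with each control period).
- robot.camera(name): name is "side" or "top"; returns the picture (384x512x3 uint8, blue, green, red); there is no depth.
- robot.get_calibration(name): a dict with "camera_matrix" (3x3 intrinsics, pixels), "T" (4x4, takes a point from camera to world coordinates). Camera axes: x right, y down, z forward; pixel columns grow to the right and rows downward; lengths in m; the calibration is good to about 2 mm. A picture is of the moment at which its call begins. get_calibration takes no time and is no camera call.
- robot.hand_in(): hands the job in; it is judged then, once.
Trained networks look in the newest picture that a camera, given by its name, has taken for a name from the list of things; names that differ only in an ending like _2 or _b are one class to them, and where a whole thing is asked for, a point or a joint stands for the part that bears it (a point fixed in the world has none). Each returns a list of dicts, best first, with "p" (0 to 1); they miss things now and then, are a little off and sometimes report something else, mostly with a low value. They report only what shows in the picture. A call takes as long as a camera call. They do not tell look-alikes from the thing itself.
- robot.boxes_of(camera, query): "location" ([row, column] in pixels, amid what is visible of it).
- robot.spot_point(camera, query): "location" ([row, column] in pixels: a listed point, or the origin of a listed thing).
The state is a dict: "time": time; "qpos": joint angles; "joint_vel": joint speeds; "effort": joint torques, N m; "ee_pos": TCP position; "eef_rot": TCP orientation; "contact_force": force on the tool from outside, world axes, zero at the start; "moment": the same for the moment, N m; "width": opening from 0.0 (shut) to 1.0 (fully open); "gripper_force": force on a finger pad.
Only numpy, scipy, OpenCV 4.12 (cv2) and the standard library are available. Lean on these libraries where they do the work, as an engineer would, in place of code of your own. Each camera call takes 0.05 s, during which the arm holds its last target. There are 200 camera calls.

### The job

The two refilled jars standing on the bench go back into the two empty cups of the revolving jar caddy: lower each one in until it stands on the cup's floor, without dropping it in from above. Then turn the caddy until the jar with the wing nut on its lid is at the front, in line with the pointer on the base, and finish while still gripping the centre knob, holding the caddy still there so that I can unscrew that lid. Leave the other jars in their cups and the rest of the bench as it is.

Things in the scene. Friction and masses are not known exactly. Their poses are not given: they have to be found in the camera images.
- caddy (a joint): angle of the revolving jar caddy, rad, growing anticlockwise from above, with no stop near; 0 is where it stood at the start. Turns on a bearing with slight friction (0.05 N m), stays where left. A grey disc 256 mm across, top face 34 mm above the bench, with five identical round cups, on a bolted-down dark base; in the middle a post 18 mm thick with a knob on top
- base: the caddy's fixed base, bolted to the bench. Origin: on the turning axis, on the bench; its x axis points outwards along the pointer, a flat dark arrow head lying on the bench, 34 mm wide at its root 135 mm from the axis, its tip 175 mm from the axis, 8 mm high, sticking out from under the disc
- front (a point): the front place: the point above the pointer's line, 90 mm from the turning axis and at the height of the cup floors (34 mm above the bench), fixed to the base; x outwards along the pointer, y across it, z up. The centre of a cup that is in line with the pointer comes here
- knob: round black knob on top of the caddy's post, turning with the caddy: 40 mm across, straight-sided from 4 to 22 mm above its origin, 26 mm high. Origin: centre of its underside, on the turning axis, 118 mm above the bench
- knob_mid (a point): middle of the knob on the turning axis, 131 mm above the bench; the place to grip it (any direction, from above); fingertips there pass inside the ring of jars, whose lids begin 66 mm from the axis and are 109 mm above the bench
- cup0 (a point): centre of the floor of cup 0 on the caddy, 34 mm above the bench, 90 mm from the axis; cups are 72 degrees apart, numbered anticlockwise from above. Cup: open tube 54 mm inside, 61 mm outside, 24 mm deep. Holds a jar at the start
- cup1 (a point): centre of the floor of cup 1 on the caddy, 34 mm above the bench, 90 mm from the axis; cups are 72 degrees apart, numbered anticlockwise from above. Cup: open tube 54 mm inside, 61 mm outside, 24 mm deep. Empty at the start
- cup2 (a point): centre of the floor of cup 2 on the caddy, 34 mm above the bench, 90 mm from the axis; cups are 72 degrees apart, numbered anticlockwise from above. Cup: open tube 54 mm inside, 61 mm outside, 24 mm deep. Holds a jar at the start
- cup3 (a point): centre of the floor of cup 3 on the caddy, 34 mm above the bench, 90 mm from the axis; cups are 72 degrees apart, numbered anticlockwise from above. Cup: open tube 54 mm inside, 61 mm outside, 24 mm deep. Holds a jar at the start
- cup4 (a point): centre of the floor of cup 4 on the caddy, 34 mm above the bench, 90 mm from the axis; cups are 72 degrees apart, numbered anticlockwise from above. Cup: open tube 54 mm inside, 61 mm outside, 24 mm deep. Empty at the start
- jar_wing: WING-NUT JAR, standing loose on the bench at the start: closed round glass jar of small steel parts, 46 mm across, with a plain metal screw lid 48 mm across from 60 to 75 mm above its foot; 220 g (up to a third more or less). Origin: centre of its underside, z up. On the lid a steel wing nut is glued: a small hub with two wings rising to either side, 47 mm across over the wings, 22 mm high
- jar_hex: HEX-NUT JAR, standing loose on the bench at the start: closed round glass jar of small steel parts, 46 mm across, with a plain metal screw lid 48 mm across from 60 to 75 mm above its foot; 220 g (up to a third more or less). Origin: centre of its underside, z up. On the lid a plain hexagon nut is glued, 28 mm across, 13 mm high
- jar_washer: jar already in cup 0 of the caddy, which must stay in it: closed round glass jar of small steel parts, 46 mm across, with a plain metal screw lid 48 mm across from 60 to 75 mm above its foot; 220 g (up to a third more or less). Origin: centre of its underside, z up. On the lid: a flat washer, 32 mm across, 3 mm high
- jar_stud: jar already in cup 2 of the caddy, which must stay in it: closed round glass jar of small steel parts, 46 mm across, with a plain metal screw lid 48 mm across from 60 to 75 mm above its foot; 220 g (up to a third more or less). Origin: centre of its underside, z up. On the lid: an upright stud, 10 mm thick, 20 mm high
- jar_dome: jar already in cup 3 of the caddy, which must stay in it: closed round glass jar of small steel parts, 46 mm across, with a plain metal screw lid 48 mm across from 60 to 75 mm above its foot; 220 g (up to a third more or less). Origin: centre of its underside, z up. On the lid: a dome nut, 22 mm across, 17 mm high
- bearing: ball bearing lying on the bench, 62 mm across, 16 mm high; origin under its centre; to be left alone
- wheel_low: lower of two stacked grey-blue grinding wheels, 125 mm across, 25 mm thick; origin under its centre; to be left alone
- wheel_top: upper grinding wheel of the stack; origin under its centre, 25 mm above the bench; to be left alone
- oil_bottle: standing yellow oil bottle, 64 mm across, 190 mm high; origin under its centre; to be left alone
- spanner: spanner 180 mm long lying on the bench along its own x axis; to be left alone
- grease_tin: round grease tin, 80 mm across, 70 mm high; origin under its centre; to be left alone
- spring: coil spring 94 mm long, 27 mm thick, lying along its own x axis; origin under its centre; to be left alone
There are look-alikes about, which are no part of the job. What is shaped like the jar_dome but blue or orange is not meant. Leave any black look-alike of the jar_wing alone.

How it is judged:
By the outcome, as a careful person would: the job done as asked, in the order asked, and still so for the second after the job is handed in, while the arm keeps its last pose, push and grip.
It also fails if it takes over 72 s, if anything falls off the work surface, if the arm or the gripper's body presses on something with over 40 N, if the wrist force passes 120 N, or if a joint passes its speed limit or range.

## Working session

There is one attempt and no reset: what is moved stays moved. The work goes in short steps, Python scripts to look and compute and a tool call to move; the robot and the scene stay as the last step left them, time stands still between calls to the robot, and variables do not carry over. Pictures are saved under pics/ and viewed, at most 10 in all, crops included, and the job is handed in when it is done.

Besides the shell and the picture viewer there is one more tool, called after "Emit:" by a JSON object that holds its "fn" and its "kwargs". step_arm: Moves the arm, as the interface text tells. Its arguments: {"type":"object","properties":{"motion":{"type":"array","items":{"type":"number"}},"gripper":{"type":"number"}},"required":["motion"]}

```bash
mkdir -p pics
cat > h.py <<'E'
import numpy as np, cv2
from station import robot
def ray(cam,rc,z):
    c=robot.get_calibration(cam);K=np.array(c["camera_matrix"]);T=np.array(c["T"])
    d=T[:3,:3]@np.linalg.inv(K)@np.array([rc[1],rc[0],1.]);o=T[:3,3]
    return o+d*(z-o[2])/d[2]
def pix(cam,p):
    c=robot.get_calibration(cam);K=np.array(c["camera_matrix"]);T=np.linalg.inv(np.array(c["T"]))
    q=K@(T[:3,:3]@np.array(p)+T[:3,3]);return (q[1]/q[2],q[0]/q[2])
E
python3 - <<'E'
from h import *
a=robot.camera("top");b=robot.camera("side")
cv2.imwrite("pics/top.png",cv2.resize(a,(800,600),interpolation=cv2.INTER_CUBIC));cv2.imwrite("pics/side.png",cv2.resize(b,(800,600),interpolation=cv2.INTER_CUBIC))
np.set_printoptions(precision=4,suppress=True)
for q,z in [("jar_wing",0),("jar_hex",0),("front",.034),("base",0),("knob",.118),("knob_mid",.131),("cup0",.034),("cup1",.034),("cup2",.034),("cup3",.034),("cup4",.034)]:
  for c in ("top","side"):
    for r in robot.spot_point(c,q)[:4]:
      print(q,c,round(r["p"],2),np.round(r["location"],1),ray(c,r["location"],z)[:2])
for c in ("top","side"): print(np.array(robot.get_calibration(c)["T"])[:3,3])
s=robot.get_state();print(s["time"],s["ee_pos"],s["eef_rot"],s["width"])
E
```

```text
jar_wing top 0.75 [191.8 146.3] [0.4738 0.3423]
jar_wing top 0.55 [207.9 123.7] [0.4133 0.422 ]
jar_wing side 0.56 [160.9 199.8] [0.4042 0.4157]
jar_wing side 0.54 [163.1 225.8] [0.4936 0.3628]
jar_hex top 0.35 [190.2 144.1] [0.4795 0.3506]
jar_hex side 0.74 [262.5 303.7] [ 0.5337 -0.2913]
jar_hex side 0.54 [204.8 311.5] [ 0.677  -0.0234]
front side 0.47 [147.8 277.7] [0.7014 0.3534]
front side 0.32 [184.6 278.5] [0.6017 0.083 ]
base top 0.53 [145.2 262.9] [ 0.6556 -0.0828]
knob top 0.43 [166. 252.] [ 0.5567 -0.0412]
knob side 0.65 [185.5 282.9] [ 0.5591 -0.0643]
knob side 0.46 [166.6 221.6] [0.4168 0.12  ]
knob_mid top 0.6 [150.7 309.6] [ 0.6113 -0.2379]
knob_mid top 0.4 [164.  256.5] [ 0.5617 -0.0562]
knob_mid side 0.62 [262.2 304. ] [ 0.4654 -0.4403]
knob_mid side 0.59 [178.1 279. ] [ 0.5561 -0.0388]
cup0 top 0.75 [153.3 234.9] [0.6165 0.02  ]
cup0 top 0.64 [190.3 257.2] [ 0.4826 -0.0629]
cup0 top 0.62 [169.1 276.9] [ 0.5611 -0.1332]
cup0 top 0.59 [146.3 261.9] [ 0.6442 -0.0778]
cup0 side 0.96 [203.6 311.8] [ 0.6572 -0.0665]
cup0 side 0.82 [196.5 261. ] [0.5206 0.0295]
cup0 side 0
[... 1037 characters left out ...]
2 -0.0665]
cup3 side 0.82 [196.5 261. ] [0.5206 0.0295]
cup3 side 0.73 [223.2 292.2] [ 0.5573 -0.1478]
cup3 side 0.71 [217.8 261.1] [ 0.4798 -0.0889]
cup4 top 0.75 [153.3 234.9] [0.6165 0.02  ]
cup4 top 0.64 [190.3 257.2] [ 0.4826 -0.0629]
cup4 top 0.62 [169.1 276.9] [ 0.5611 -0.1332]
cup4 top 0.59 [146.3 261.9] [ 0.6442 -0.0778]
cup4 side 0.96 [203.6 311.8] [ 0.6572 -0.0665]
cup4 side 0.82 [196.5 261. ] [0.5206 0.0295]
cup4 side 0.73 [223.2 292.2] [ 0.5573 -0.1478]
cup4 side 0.71 [217.8 261.1] [ 0.4798 -0.0889]
[ 0.2861 -0.0109  1.7199]
[ 0.0719 -1.2883  0.8716]
1.2 [ 0.1617 -0.5778  0.2499] [[-0.963  -0.2694 -0.0001]
 [-0.2694  0.963   0.0001]
 [ 0.      0.0001 -1.    ]] 0.9996743249658283
```

View pics/top.png

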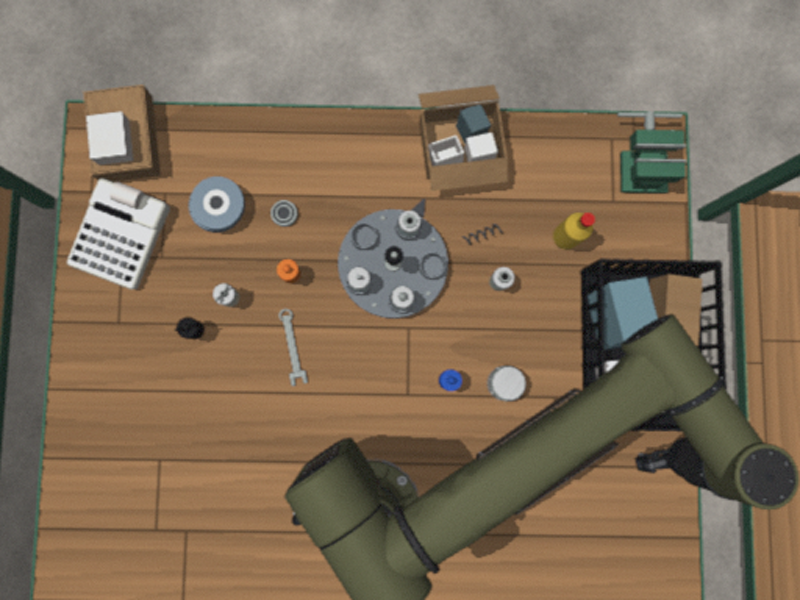

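View pics/side.png

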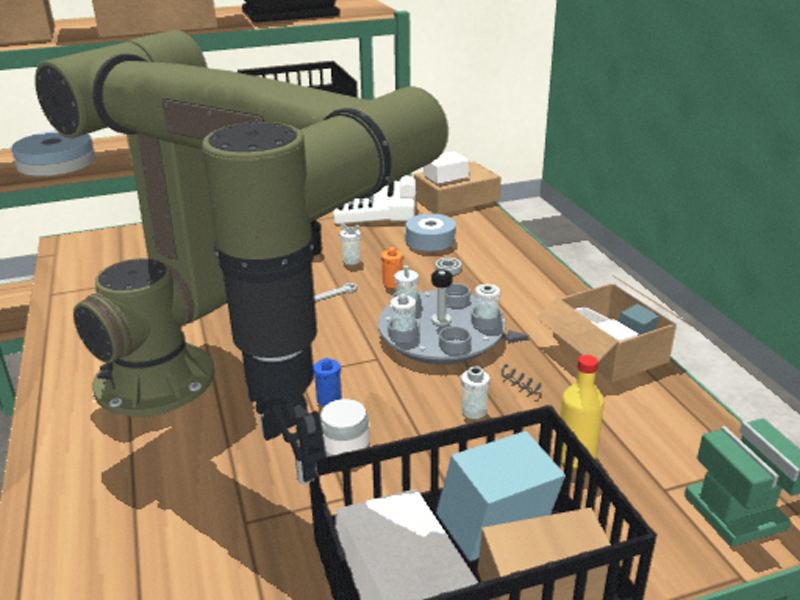

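Wing-nut jar candidates in the top view (800x600) are silver at (row 295, col 224) and black at (328, 190). The silver one fits, because the black one is the excluded look-alike. The hex jar is at (278, 503), the caddy axis is near (262, 393) and the pointer is near (207, 420). The empty cups are at (236, 366) and (266, 433). I'll fit models and check them on enlarged crops.

```bash
cat >> h.py <<'E'
from scipy.optimize import minimize, least_squares
np.set_printoptions(precision=4,suppress=True)
TH=np.linspace(0,2*np.pi,60)
def circ(x,y,z,r): return np.c_[x+r*np.cos(TH),y+r*np.sin(TH),0*TH+z]
def pixs(cam,P): return np.array([pix(cam,p) for p in P])[:,::-1]
def sat(img):
    h=cv2.cvtColor(img,cv2.COLOR_BGR2HSV); return cv2.resize(h[:,:,1],None,fx=4,fy=4,interpolation=cv2.INTER_CUBIC).astype(float)
def fitcyl(imgs,x0,r,z0,z1,cams=("top","side"),band=9):
    S={c:sat(imgs[c]) for c in cams}
    def f(p):
        v=0
        for c in cams:
            P=(pixs(c,np.r_[circ(p[0],p[1],z0,r),circ(p[0],p[1],z1,r)])+.5)*4-.5
            m=np.zeros(S[c].shape,np.uint8);cv2.fillConvexPoly(m,cv2.convexHull((P*16).astype(np.int32)),1,shift=4)
            k=np.ones((band,band),np.uint8);o=cv2.dilate(m,k)-m;i=m-cv2.erode(m,k)
            v+=S[c][i>0].mean()-S[c][o>0].mean()
        return v
    r=minimize(f,x0,method="Nelder-Mead",options=dict(initial_simplex=np.array(x0)+[[0,0],[.012,0],[0,.012]],xatol=2e-4,fatol=.05))
    return r.x,r.fun
def pentafit(pts,x0):
    pts=np.array(pts)
    def f(p):
        d=pts-p[:2];a=np.arctan2(d[:,1],d[:,0]);k=np.round((a-p[2])/(2*np.pi/5));a=p[2]+k*2*np.pi/5
        return (p[:2]+.09*np.c_[np.cos(a),np.sin(a)]-pts).ravel()
    return least_squares(f,x0,loss="soft_l1",f_scale=.004)
def draw(img,cam,circs,ctr,half,s):
    u,v=int(ctr[1]),int(ctr[0]);h,w=half
    c=img[v-h:v+h,u-w:u+w];o=cv2.resize(c,None,fx=s,fy=s,interpolation=cv2.INTER_CUBIC)
    for P,col in circs:
        q=((pixs(cam,P)-[u-w,v-h]+.5)*s-.5)
        cv2.polylines(o,[(q*16).astype(np.int32)],False,col,1,cv2.LINE_AA,4)
    return o
E
cat > m.py <<'E'
from h import *
I={c:robot.camera(c) for c in("top","side")}
hx=ray("top",(178,322),.08)[:2];wg=np.array([.478,.348]);print("hex0",hx)
for n,x in(("hex",hx),("wing",wg)):
    for cs in(("top",),("side",),("top","side")): print(n,cs,*fitcyl(I,x,.0235,0,.075,cs))
for cs in(("top",),("side",),("top","side")): print("disc",cs,*fitcyl(I,[.56,-.06],.128,.02,.034,cs))
for c in I:
    r=[ray(c,q["location"],.034)[:2] for q in robot.spot_point(c,"cup0") if q["p"]>.3]
    r=[q for q in r if np.hypot(*(q-[.56,-.058]))<.13]
    f=pentafit(r,[.56,-.058,.9]);print(c,len(r),f.x,np.degrees(f.x[2]),f.fun)
hx=fitcyl(I,hx,.0235,0,.075)[0];wg=fitcyl(I,wg,.0235,0,.075)[0];d=fitcyl(I,[.56,-.06],.128,.02,.034)[0]
def cs(p):return[(circ(*p,0,.023),(0,255,0)),(circ(*p,.075,.024),(0,0,255))]
dd=[(circ(*d,.034,.128),(0,0,255)),(circ(*d,.144,.008),(0,255,0))]
T=draw(I["top"],"top",dd,pix("top",[*d,.034]),(50,50),6)[:,:]
S=draw(I["side"],"side",dd,pix("side",[*d,.06]),(50,50),4)
out=np.zeros((600,800,3),np.uint8);out[:]=60
T=draw(I["top"],"top",dd,pix("top",[*d,.034]),(40,40),5);out[:400,:400]=T
S=draw(I["side"],"side",dd,pix("side",[*d,.06]),(40,50),4);out[:320,400:800]=S
k=0
for p in(hx,wg):
    for c in("top","side"):
        out[400:600,k:k+200]=draw(I[c],c,cs(p),pix(c,[*p,.04]),(20,20),5);k+=200
cv2.imwrite("pics/crop1.png",out)
E
python3 m.py
```

```text
hex0 [ 0.5248 -0.289 ]Traceback (most recent call last):
  File "m.py", line 5, in <module>
    for cs in(("top",),("side",),("top","side")): print(n,cs,*fitcyl(I,x,.0235,0,.075,cs))
                                                              ~~~~~~^^^^^^^^^^^^^^^^^^^^^
  File "h.py", line 27, in fitcyl
    r=minimize(f,x0,method="Nelder-Mead",options=dict(initial_simplex=np.array(x0)+[[0,0],[.012,0],[0,.012]],xatol=2e-4,fatol=.05))
    res = _minimize_neldermead(fun, x0, args, callback, bounds=bounds,
                               **options)
    fxc = func(xc)
    fx = function(np.copy(x), *(wrapper_args + args))
  File "h.py", line 22, in f
    P=(pixs(c,np.r_[circ(p[0],p[1],z0,r),circ(p[0],p[1],z1,r)])+.5)*4-.5
       ~~~~^^^^^^^^^^^^^^^^^^^^^^^^^^^^^^^^^^^^^^^^^^^^^^^^^^^^
  File "h.py", line 14, in pixs
    def pixs(cam,P): return np.array([pix(cam,p) for p in P])[:,::-1]
                                      ~~~^^^^^^^
  File "h.py", line 8, in pix
    c=robot.get_calibration(cam);K=np.array(c["camera_matrix"]);T=np.linalg.inv(np.array(c["T"]))
ValueError: time passes only in moves, steps and waits
```

```bash
sed -i 's/robot.get_calibration(cam)/cal(cam)/' h.py; sed -i '2a from functools import lru_cache\n@lru_cache(None)\ndef cal(c): return robot.get_calibration(c)' h.py
python3 m.py
```

```text
hex0 [ 0.5248 -0.289 ]
hex ('top',) [ 0.53   -0.2917] -67.72241289537178
hex ('side',) [ 0.5323 -0.2888] -55.316128597894085
hex ('top', 'side') [ 0.5306 -0.2913] -117.09365025735445
wing ('top',) [0.4809 0.3422] -67.19589342441877
wing ('side',) [0.4824 0.3401] -50.28198444223767
wing ('top', 'side') [0.4816 0.3415] -112.78920628208444
disc ('top',) [ 0.5638 -0.0398] -73.20217934044372
disc ('side',) [ 0.5662 -0.0427] -33.95393301524932
disc ('top', 'side') [ 0.5644 -0.0406] -100.96714784732364
top 5 [ 0.5661 -0.041   0.8679] 49.72619937159227 [-0.0054  0.0035 -0.0095  0.0029  0.0098 -0.0084  0.012  -0.0013 -0.0006
 -0.0002]
side 5 [ 0.5691 -0.045   0.9137] 52.348760237215224 [ 0.0086  0.006  -0.0029 -0.0021 -0.0015 -0.0019 -0.0103 -0.0075  0.0132
  0.0108]
```

View pics/crop1.png

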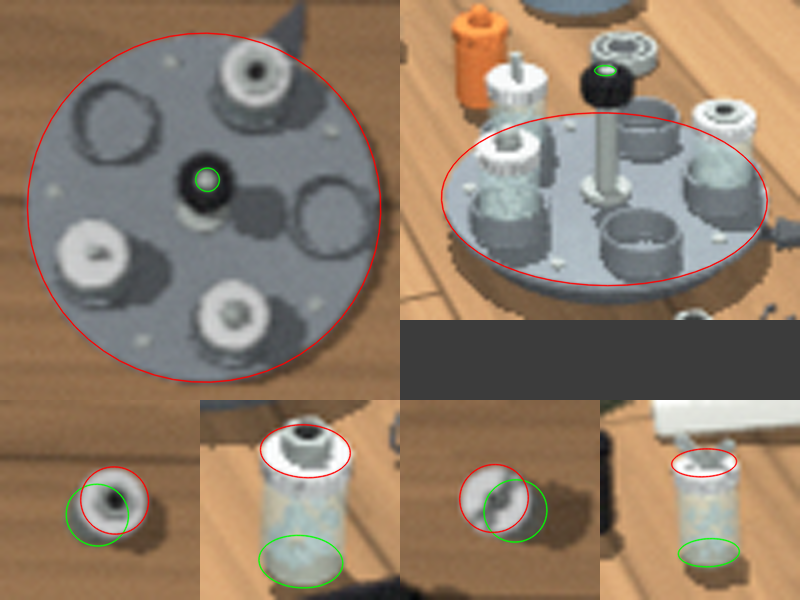

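Crop: the top and side model circles sit on both loose jars. The silver jar carries the bow-tie-shaped wing nut and the other carries the hex nut, so both are confirmed. The disc and knob fit too. Next I'll get the yaw of the cups and of the pointer.

```bash
cat > y.py <<'E'
from h import *
I={c:robot.camera(c) for c in("top","side")}
d=np.array([.5647,-.041])
def samp(im,P,c): q=pixs(c,P).astype(np.float32);return cv2.remap(im,q[:,:1],q[:,1:],cv2.INTER_CUBIC)[:,0]
def rings(a): 
    return [(d[0]+.09*np.cos(b),d[1]+.09*np.sin(b)) for b in (a,a-np.radians(144))]
G={c:cv2.cvtColor(I[c],cv2.COLOR_BGR2GRAY).astype(np.float32) for c in I}
S={c:cv2.cvtColor(I[c],cv2.COLOR_BGR2HSV)[:,:,1].astype(np.float32) for c in I}
A=np.radians(np.arange(40,62,.25));best={}
for c in I:
    v=[sum(samp(G[c],circ(*p,.058,.0288),c).mean()-.5*samp(G[c],circ(*p,.058,.034),c).mean() for p in rings(a)) for a in A]
    best[c]=np.degrees(A[np.argmin(v)]);print(c,"cup1 yaw",best[c],np.min(v),np.ptp(v))
u,w=np.meshgrid(np.linspace(.137,.173,15),np.linspace(-1,1,9))
def arrow(a,sc): 
    t=(.175-u)/.04*.017*sc*w; 
    return np.c_[(d[0]+u*np.cos(a)-t*np.sin(a)).ravel(),(d[1]+u*np.sin(a)+t*np.cos(a)).ravel(),0*u.ravel()+.008]
B=np.radians(np.arange(-45,0,.25));bb={}
for c in I:
    v=[]
    for a in B:
        i=samp(S[c],arrow(a,.9),c).mean();P=arrow(a,1.0).reshape(9,15,3)
        n=np.array([-np.sin(a),np.cos(a),0])*.007
        o=np.r_[samp(S[c],P[0]-n,c),samp(S[c],P[-1]+n,c)].mean();v.append(i-o)
    bb[c]=np.degrees(B[np.argmin(v)]);print(c,"ptr",bb[c],np.min(v))
a=np.radians(np.mean(list(best.values())));b=np.radians(np.mean(list(bb.values())))
L=[]
for k in range(5):
    t=a+k*2*np.pi/5;p=d+.09*np.array([np.cos(t),np.sin(t)]);print("cup",(k+1)%5,p)
    L+=[(circ(*p,.058,.0305),(0,0,255)),(circ(*p,.109,.024),(0,255,255))]
e=np.array([np.cos(b),np.sin(b)]);n=np.array([-e[1],e[0]])
L.append((np.array([[*(d+.135*e+.017*n),.008],[*(d+.175*e),.008],[*(d+.135*e-.017*n),.008]]),(0,255,0)))
out=np.zeros((480,800,3),np.uint8)
out[:,:400]=draw(I["top"],"top",L,np.array(pix("top",[*d,.034]))-[7,0],(48,40),5)
out[:,400:]=draw(I["side"],"side",L,np.array(pix("side",[*d,.06]))+[0,8],(48,40),5)
cv2.imwrite("pics/yaw.png",out)
E
python3 y.py
```

```text
top cup1 yaw 46.25 85.801544 38.082405
side cup1 yaw 54.25 124.55347 20.972153
top ptr -24.000000000000004 -100.724785
side ptr -24.5 -47.15097
cup 1 [0.6222 0.0282]
cup 2 [0.5167 0.0351]
cup 3 [ 0.4775 -0.0632]
cup 4 [ 0.5588 -0.1308]
cup 0 [ 0.6483 -0.0744]
```

View pics/yaw.png

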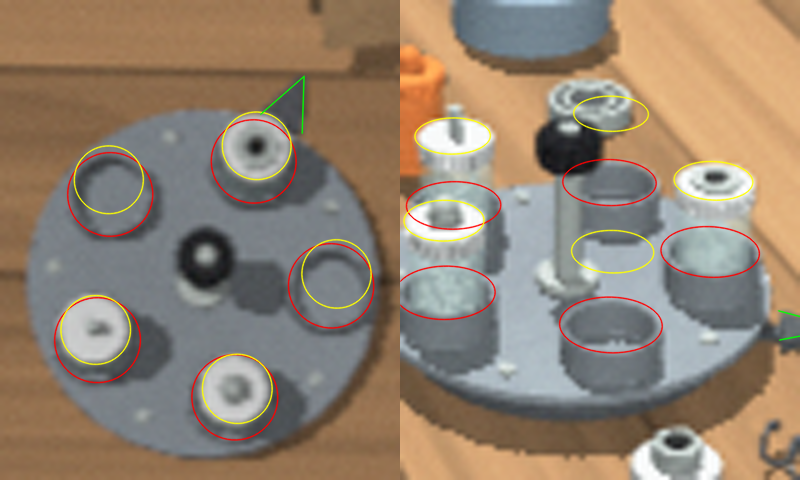

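```bash
cat > z.py <<'E'
from h import *
I={c:robot.camera(c) for c in("top","side")}
d=np.array([.5647,-.041]);out=np.zeros((600,800,3),np.uint8)
for j,k in enumerate((0,-2)):
    t=np.radians(50.25)+k*2*np.pi/5;p=d+.09*np.array([np.cos(t),np.sin(t)])
    L=[(circ(*p,.058,.0305),(0,0,255)),(circ(*p,.058,.027),(0,255,255)),(circ(*p,.034,.027),(0,255,0))]
    for i,c in enumerate(I):
        o=draw(I[c],c,L,pix(c,[*p,.046]),(12,16),12);r=draw(I[c],c,[],pix(c,[*p,.046]),(12,16),12)
        out[j*300:j*300+288,i*400:i*400+384]=o
        if i==1: out[j*300:j*300+288,i*400:i*400+384]=o
cv2.imwrite("pics/cups.png",out)
E
python3 z.py
```

```text
(no output)
```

View pics/cups.png

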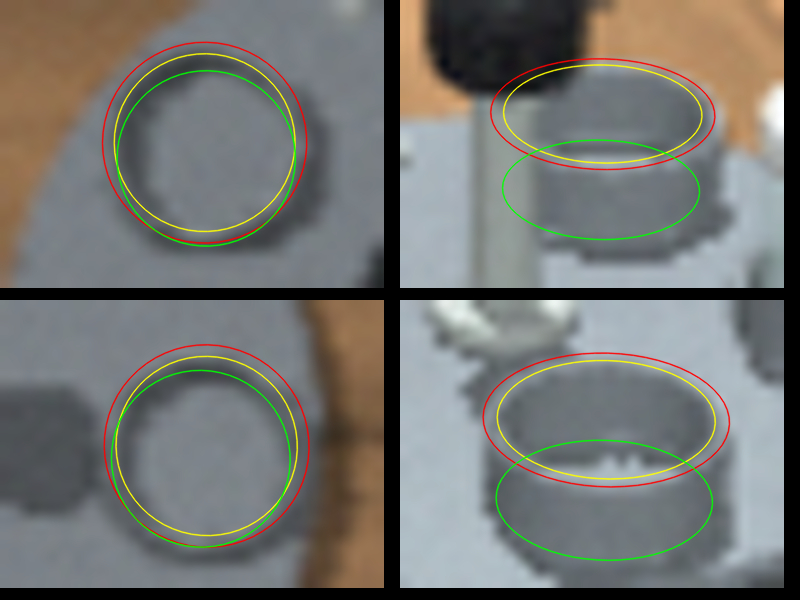

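The rim circles sit on both empty cups within about 1-2 mm. The values I'll use:
- **Axis:** (0.5647, -0.041)
- **Cup 1:** (0.622, 0.028), at 50.25°
- **Cup 4:** (0.559, -0.131)
- **Pointer:** -24.25°

I'll start with the hex jar.

Emit:
{"fn": "step_arm", "kwargs": {"motion": [0,0,-40,0,0,0,-27,11,0,0,0,0,-27,11,0,0,0,0,-27,11,0,0,0,0,-27,11,0,0,0,0,-27,11,0,0,0,0,-27,11,0,0,0,0,-27,11,0,0,0,0,-27,11,0,0,0,0,-27,11,0,0,0,0], "gripper": 1.0}}

```text
time: 2.53
ee_pos: [0.37, -0.4159, 0.2902]
eef_rot: [[-0.963, -0.269, 0.0], [-0.269, 0.963, -0.0], [-0.0, -0.0, -1.0]]
contact_force: [1.2, -0.4, -0.2]
width: 1.0
gripper_force: 0.0
```

```bash
cat > go.py <<'E'
import sys
from h import *
def go(x,y,z):
    s=robot.get_state();R=np.array(s["eef_rot"]);p=np.array(s["ee_pos"])
    print("t",round(s["time"],2),"pos",p,"yaw y-axis",np.degrees(np.arctan2(R[1,1],R[0,1])),"tilt",R[2],"q",np.array(s["qpos"]))
    print("F",np.array(s["contact_force"]),"w",s["width"],"g",s["gripper_force"])
    print("to go mm",1000*R.T@(np.array([x,y,z])-p))
go(*map(float,sys.argv[1:4]))
E
python3 go.py .5306 -.2913 .25
```

```text
t 2.53 pos [ 0.37   -0.4159  0.2902] yaw y-axis 105.6324050109901 tilt [-0.0003 -0.0002 -1.    ] q [-0.4831 -0.0671  0.0518 -0.     -1.6893 -0.8149]
F [ 1.2249 -0.4336 -0.1941] w 1.0001716444108173 g 0.0
to go mm [-188.2697   76.7486   40.2101]
```

Emit:
{"fn": "step_arm", "kwargs": {"motion": [-27,11,0,0,0,0,-27,11,0,0,0,0,-27,11,0,0,0,0,-27,11,0,0,0,0,-27,11,0,0,0,0,-27,11,10,0,0,0,-26,11,20,0,0,0,0,0,30,0,0,0,0,0,35,0,0,0,0,0,25,0,0,0], "gripper": 1.0}}

```text
time: 3.37
ee_pos: [0.5291, -0.2911, 0.1667]
eef_rot: [[-0.963, -0.27, -0.002], [-0.27, 0.963, 0.002], [0.002, 0.002, -1.0]]
contact_force: [0.2, -0.3, -0.4]
width: 1.004
gripper_force: 0.0
```

```bash
python3 go.py .5306 -.2913 .0675
```

```text
t 3.37 pos [ 0.5291 -0.2911  0.1667] yaw y-axis 105.68880932635727 tilt [ 0.0018  0.0021 -1.    ] q [-0.1722  0.0592 -0.0464 -0.0011 -1.4677 -1.1246]
F [ 0.2352 -0.3325 -0.4145] w 1.0037426341896065 g 0.0
to go mm [-1.6099 -0.8255 99.1616]
```

Emit:
{"fn": "step_arm", "kwargs": {"motion": [-1,0,25,0,0,0,0,0,25,0,0,0,0,0,25,0,0,0,0,0,18,0,0,0,0,0,9,0,0,0,0,0,2,0,0,0,0,0,0,0,0,0,0,0,0,0,0,0,0,0,0,0,0,0,0,0,0,0,0,0], "gripper": 1.0}}

```text
time: 4.2
ee_pos: [0.5309, -0.2921, 0.0674]
eef_rot: [[-0.963, -0.27, 0.002], [-0.27, 0.963, -0.001], [-0.002, -0.001, -1.0]]
contact_force: [0.9, -1.2, 0.4]
width: 1.001
gripper_force: 0.0
```

Emit:
{"fn": "step_arm", "kwargs": {"motion": [0,0,0,0,0,0,0,0,0,0,0,0,0,0,0,0,0,0,0,0,0,0,0,0,0,0,0,0,0,0,0,0,0,0,0,0,0,0,0,0,0,0,0,0,0,0,0,0,0,0,0,0,0,0,0,0,0,0,0,0], "gripper": 0.3}}

```text
time: 5.03
ee_pos: [0.5306, -0.2921, 0.0666]
eef_rot: [[-0.963, -0.269, 0.001], [-0.269, 0.963, -0.0], [-0.001, -0.001, -1.0]]
contact_force: [-0.2, 0.3, 5.2]
width: 0.54
gripper_force: 62.0
```

```bash
python3 go.py .5588 -.1308 .24
```

```text
t 5.03 pos [ 0.5306 -0.2921  0.0666] yaw y-axis 105.63434983959274 tilt [-0.0008 -0.0006 -1.    ] q [-0.1726  0.11   -0.1783  0.0003 -1.2816 -1.1254]
F [-0.1505  0.3307  5.1808] w 0.5398635759069335 g 61.991472244262695
to go mm [ -70.7578  147.5874 -173.4779]
```

Emit:
{"fn": "step_arm", "kwargs": {"motion": [0,0,-10,0,0,0,0,0,-20,0,0,0,0,0,-25,0,0,0,0,0,-25,0,0,0,0,0,-25,0,0,0,-9,20,-25,0,0,0,-10,20,-15,0,0,0,-10,20,0,0,0,0,-10,20,0,0,0,0,-10,20,0,0,0,0]}}

```text
time: 5.87
ee_pos: [0.55, -0.1811, 0.2104]
eef_rot: [[-0.963, -0.269, -0.002], [-0.269, 0.963, 0.001], [0.001, 0.002, -1.0]]
contact_force: [0.3, -1.2, -1.7]
width: 0.539
gripper_force: 61.9
```

Emit:
{"fn": "step_arm", "kwargs": {"motion": [-10,20,0,0,0,0,-8,18,0,0,0,0,-4,9,0,0,0,0,0,0,0,0,0,0,0,0,0,0,0,0,0,0,0,0,0,0,0,0,0,0,0,0,0,0,0,0,0,0,0,0,0,0,0,0,0,0,0,0,0,0]}}

```text
time: 6.7
ee_pos: [0.5589, -0.1316, 0.2109]
eef_rot: [[-0.963, -0.269, -0.0], [-0.269, 0.963, 0.0], [0.0, 0.0, -1.0]]
contact_force: [0.9, 1.1, -1.9]
width: 0.539
gripper_force: 61.9
```

```bash
python3 go.py .5588 -.1308 .1005
cat > chk.py <<'E'
import sys
from h import *
# carried jar: fit position given tool height, compare with tcp
s=robot.get_state();p=np.array(s["ee_pos"]);dz=float(sys.argv[1])
I={c:robot.camera(c) for c in("top","side")}
out=np.zeros((300,800,3),np.uint8)
f=p[2]-dz
for i,c in enumerate(I):
    L=[(circ(p[0],p[1],f,.023),(0,255,0)),(circ(p[0],p[1],f+.06,.024),(0,0,255))]
    out[:,i*400:i*400+400]=draw(I[c],c,L,pix(c,[p[0],p[1],f]),(30,40),5)
cv2.imwrite("pics/"+sys.argv[2],out)
E
python3 chk.py .0666 c1.png
```

```text
t 6.7 pos [ 0.5589 -0.1316  0.2109] yaw y-axis 105.59458157970158 tilt [ 0.0001  0.0002 -1.    ] q [ 0.1179 -0.029  -0.0554 -0.0001 -1.5445 -1.4165]
F [ 0.8877  1.0641 -1.8797] w 0.5389518664211015 g 61.89100384712219
to go mm [ -0.1132   0.813  110.4415]
```

View pics/c1.png

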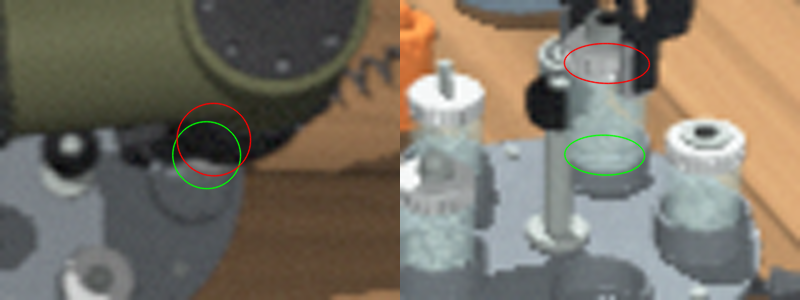

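The jar hangs straight and lines up with the tool. Lowering it now.

Emit:
{"fn": "step_arm", "kwargs": {"motion": [0,1,15,0,0,0,0,0,20,0,0,0,0,0,20,0,0,0,0,0,15,0,0,0,0,0,6,0,0,0,0,0,4,0,0,0,0,0,4,0,0,0,0,0,4,0,0,0,0,0,4,0,0,0,0,0,4,0,0,0]}}

```text
time: 7.63
ee_pos: [0.5591, -0.1302, 0.1154]
eef_rot: [[-0.963, -0.269, 0.001], [-0.269, 0.963, 0.0], [-0.001, -0.0, -1.0]]
contact_force: [0.5, 0.6, -2.1]
width: 0.535
gripper_force: 61.9
```

```bash
python3 go.py .5588 -.1308 .1006
```

```text
t 7.63 pos [ 0.5591 -0.1302  0.1154] yaw y-axis 105.62932351561429 tilt [-0.0011 -0.0002 -1.    ] q [ 0.1205 -0.003  -0.2045  0.     -1.3682 -1.4185]
F [ 0.4532  0.5662 -2.0731] w 0.5349457402041548 g 61.89208745956421
to go mm [ 0.4845 -0.4472 14.7792]
```

No side force, and the foot is 9 mm below the rim. Continuing.

Emit:
{"fn": "step_arm", "kwargs": {"motion": [0,0,3,0,0,0,0,0,3,0,0,0,0,0,2,0,0,0,0,0,2,0,0,0,0,0,1,0,0,0,0,0,1,0,0,0,0,0,1,0,0,0,0,0,0.5,0,0,0,0,0,0,0,0,0,0,0,0,0,0,0]}}

```text
time: 8.47
ee_pos: [0.5588, -0.1302, 0.1016]
eef_rot: [[-0.963, -0.269, 0.0], [-0.269, 0.963, 0.0], [-0.0, 0.0, -1.0]]
contact_force: [0.5, 0.2, -2.8]
width: 0.539
gripper_force: 61.9
```

Emit:
{"fn": "step_arm", "kwargs": {"motion": [0,0,0.5,0,0,0,0,0,0,0,0,0,0,0,0.5,0,0,0,0,0,0,0,0,0,0,0,0,0,0,0,0,0,0,0,0,0,0,0,0,0,0,0,0,0,0,0,0,0,0,0,0,0,0,0,0,0,0,0,0,0]}}

```text
time: 9.3
ee_pos: [0.5588, -0.1302, 0.1006]
eef_rot: [[-0.963, -0.269, 0.0], [-0.269, 0.963, 0.0], [-0.0, -0.0, -1.0]]
contact_force: [0.2, 0.9, -0.4]
width: 0.541
gripper_force: 62.1
```

Emit:
{"fn": "step_arm", "kwargs": {"motion": [0,0,0.5,0,0,0,0,0,0,0,0,0,0,0,0,0,0,0,0,0,0,0,0,0,0,0,0,0,0,0,0,0,0,0,0,0,0,0,0,0,0,0,0,0,0,0,0,0,0,0,0,0,0,0,0,0,0,0,0,0]}}

```text
time: 10.13
ee_pos: [0.559, -0.1303, 0.1006]
eef_rot: [[-0.963, -0.27, 0.001], [-0.27, 0.963, -0.0], [-0.001, -0.0, -1.0]]
contact_force: [-0.5, 1.2, 5.0]
width: 0.538
gripper_force: 62.3
```

The jar is on the floor, with a 5 N reaction. Release and rise.

Emit:
{"fn": "step_arm", "kwargs": {"motion": [0,0,0,0,0,0,0,0,0,0,0,0,0,0,0,0,0,0,0,0,0,0,0,0,0,0,0,0,0,0,0,0,0,0,0,0,0,0,0,0,0,0,0,0,-5,0,0,0,0,0,-15,0,0,0,0,0,-25,0,0,0], "gripper": 0.9}}

```text
time: 10.97
ee_pos: [0.5574, -0.13, 0.1429]
eef_rot: [[-0.963, -0.269, -0.005], [-0.269, 0.963, 0.001], [0.005, 0.002, -1.0]]
contact_force: [0.8, -0.4, 0.3]
width: 0.901
gripper_force: 0.0
```

```bash
python3 go.py .4816 .3415 .21
```

```text
t 10.97 pos [ 0.5574 -0.13    0.1429] yaw y-axis 105.62209547376513 tilt [ 0.0048  0.0019 -1.    ] q [ 0.1206 -0.0146 -0.1648 -0.0011 -1.4257 -1.4185]
F [ 0.7686 -0.4147  0.3403] w 0.9006303756560535 g 0.0
to go mm [-53.7065 474.648  -66.4284]
```

Emit:
{"fn": "step_arm", "kwargs": {"motion": [0,0,-25,0,0,0,0,0,-25,0,0,0,-3,20,-15,0,0,0,-3,28,0,0,0,0,-3,28,0,0,0,0,-3,28,0,0,0,0,-3,28,0,0,0,0,-3,28,0,0,0,0,-3,28,0,0,0,0,-3,28,0,0,0,0], "gripper": 1.0}}

```text
time: 11.8
ee_pos: [0.5233, 0.0855, 0.2107]
eef_rot: [[-0.963, -0.269, 0.001], [-0.269, 0.963, 0.0], [-0.001, 0.0, -1.0]]
contact_force: [1.1, -0.3, -0.2]
width: 1.001
gripper_force: 0.0
```

Emit:
{"fn": "step_arm", "kwargs": {"motion": [-3,28,0,0,0,0,-3,28,0,0,0,0,-3,28,0,0,0,0,-3,28,0,0,0,0,-3,28,0,0,0,0,-3,28,0,0,0,0,-3,28,0,0,0,0,-4,28,0,0,0,0,-3,20,0,0,0,0,0,10,0,0,0,0]}}

```text
time: 12.63
ee_pos: [0.4816, 0.3385, 0.2099]
eef_rot: [[-0.963, -0.271, -0.0], [-0.271, 0.963, -0.0], [0.0, 0.0, -1.0]]
contact_force: [0.7, 0.1, -0.4]
width: 0.998
gripper_force: 0.0
```

```bash
python3 go.py .4816 .3415 .0666
python3 - <<'E'
from h import *
I={"side":robot.camera("side")}
print(fitcyl(I,[.4816,.3415],.0235,0,.075,("side",)))
E
```

```text
t 12.63 pos [0.4816 0.3385 0.2099] yaw y-axis 105.72788858824454 tilt [ 0.0004  0.     -1.    ] q [ 0.9528  0.0097 -0.0189 -0.0002 -1.5425 -2.2491]
F [ 0.6839  0.1173 -0.4469] w 0.9975403153374764 g 0.0
to go mm [ -0.8308   2.8799 143.2614]
(array([0.4824, 0.3401]), np.float64(-50.46372092639364))
```

Emit:
{"fn": "step_arm", "kwargs": {"motion": [-1,1,15,0,0,0,0,1,25,0,0,0,0,0,25,0,0,0,0,0,25,0,0,0,0,0,22,0,0,0,0,0,16,0,0,0,0,0,10,0,0,0,0,0,5,0,0,0,0,0,0,0,0,0,0,0,0,0,0,0], "gripper": 1.0}}

```text
time: 13.52
ee_pos: [0.4832, 0.3387, 0.0682]
eef_rot: [[-0.963, -0.269, 0.001], [-0.269, 0.963, 0.001], [-0.001, 0.001, -1.0]]
contact_force: [-0.6, 0.6, 0.3]
width: 1.001
gripper_force: 0.0
```

Emit:
{"fn": "step_arm", "kwargs": {"motion": [0,0,0,0,0,0,0,0,0,0,0,0,0,0,0,0,0,0,0,0,0,0,0,0,0,0,0,0,0,0,0,0,0,0,0,0,0,0,0,0,0,0,0,0,0,0,0,0,0,0,0,0,0,0,0,0,0,0,0,0], "gripper": 0.3}}

```text
time: 14.35
ee_pos: [0.4832, 0.339, 0.0682]
eef_rot: [[-0.963, -0.27, 0.002], [-0.27, 0.963, 0.001], [-0.002, 0.001, -1.0]]
contact_force: [1.0, -0.9, 6.1]
width: 0.538
gripper_force: 62.0
```

```bash
python3 go.py .6222 .0282 .22
```

```text
t 14.35 pos [0.4832 0.339  0.0682] yaw y-axis 105.64123925807432 tilt [-0.0019  0.0007 -1.    ] q [ 0.9515  0.068  -0.2201  0.0007 -1.2808 -2.2495]
F [ 1.0313 -0.8856  6.0804] w 0.538476926845372 g 61.977299451828
to go mm [ -50.3305 -336.6299 -151.9027]
```

Emit:
{"fn": "step_arm", "kwargs": {"motion": [0,0,-8,0,0,0,0,0,-18,0,0,0,0,0,-25,0,0,0,0,0,-25,0,0,0,0,0,-25,0,0,0,-2,-10,-25,0,0,0,-3,-20,-16,0,0,0,-4,-26,-10,0,0,0,-4,-28,0,0,0,0,-4,-28,0,0,0,0]}}

```text
time: 15.18
ee_pos: [0.5291, 0.2346, 0.2191]
eef_rot: [[-0.963, -0.27, -0.001], [-0.27, 0.963, 0.001], [0.001, 0.001, -1.0]]
contact_force: [0.7, -0.3, -2.6]
width: 0.541
gripper_force: 62.0
```

Emit:
{"fn": "step_arm", "kwargs": {"motion": [-4,-28,0,0,0,0,-4,-28,0,0,0,0,-4,-28,0,0,0,0,-4,-28,0,0,0,0,-4,-28,0,0,0,0,-4,-28,0,0,0,0,-4,-26,0,0,0,0,-3,-18,0,0,0,0,-2,-13,0,0,0,0,0,0,0,0,0,0]}}

```text
time: 16.02
ee_pos: [0.6217, 0.0255, 0.2177]
eef_rot: [[-0.964, -0.267, -0.003], [-0.267, 0.964, -0.001], [0.003, 0.0, -1.0]]
contact_force: [0.5, -0.1, -2.7]
width: 0.538
gripper_force: 62.1
```

```bash
python3 go.py .6222 .0282 .102; python3 chk.py .068 c2.png
```

```text
t 16.02 pos [0.6217 0.0255 0.2177] yaw y-axis 105.48994073556864 tilt [ 0.0026  0.0002 -1.    ] q [ 0.3621  0.0999  0.0892 -0.0004 -1.5626 -1.6625]
F [ 0.5442 -0.0686 -2.6866] w 0.5375390392855122 g 62.052040100097656
to go mm [ -1.5101   2.4378 115.6992]
```

View pics/c2.png

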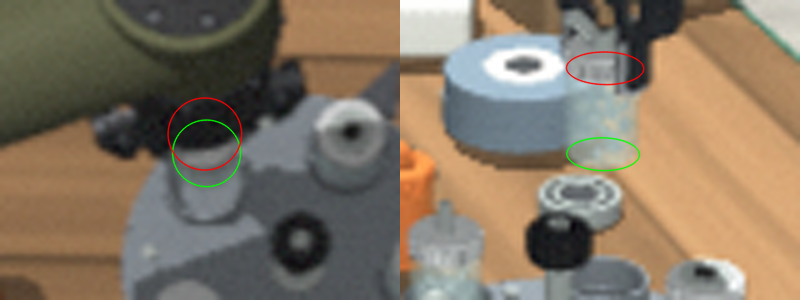

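Emit:
{"fn": "step_arm", "kwargs": {"motion": [-2,2,15,0,0,0,0,0,20,0,0,0,0,0,15,0,0,0,0,0,5,0,0,0,0,0,0,0,0,0,0,0,0,0,0,0,0,0,0,0,0,0,0,0,0,0,0,0,0,0,0,0,0,0,0,0,0,0,0,0]}}

```text
time: 16.95
ee_pos: [0.6232, 0.03, 0.1647]
eef_rot: [[-0.963, -0.269, 0.001], [-0.269, 0.963, 0.0], [-0.001, 0.0, -1.0]]
contact_force: [-0.3, -0.8, -2.5]
width: 0.539
gripper_force: 62.1
```

```bash
cat > lid.py <<'E'
from h import *
d=np.array([.5647,-.041])
def yaw(img,c,cups,lo,hi,r0=.09):
    g=cv2.cvtColor(img,cv2.COLOR_BGR2GRAY).astype(np.float32)
    def s(P): q=pixs(c,P).astype(np.float32);return cv2.remap(g,q[:,:1],q[:,1:],cv2.INTER_CUBIC).mean()
    A=np.radians(np.arange(lo,hi,.25));out=[]
    for k in cups:
        v=[]
        for a in A:
            t=a+(k-1)*2*np.pi/5;p=d+r0*np.array([np.cos(t),np.sin(t)])
            v.append(s(circ(*p,.109,.0215))+s(circ(*p,.109,.018))-2*s(circ(*p,.109,.027)))
        out.append(np.degrees(A[np.argmax(v)]))
    return out
if __name__=="__main__":
    for c in("top","side"):
        a=cv2.resize(cv2.imread(f"pics/{c}.png"),(512,384),interpolation=cv2.INTER_AREA)
        b=robot.camera(c)
        print(c,yaw(a,c,(0,2,3),40,60),yaw(b,c,(0,2,3),40,60))
E
python3 lid.py; python3 go.py .6222 .0282 .102
```

```text
top [np.float64(50.0), np.float64(49.75), np.float64(48.75)] [np.float64(50.0), np.float64(49.5), np.float64(48.5)]
side [np.float64(48.75), np.float64(49.5), np.float64(51.0)] [np.float64(52.0), np.float64(57.74999999999999), np.float64(50.75)]
t 17.05 pos [0.6231 0.03   0.1643] yaw y-axis 105.62513551033419 tilt [-0.0004  0.0001 -1.    ] q [ 0.3685  0.1094  0.0022 -0.0001 -1.4632 -1.6666]
F [-0.7553 -0.9377 -1.8106] w 0.5426950867711244 g 62.11782932281494
to go mm [ 1.3269 -1.4886 62.3002]
```

Emit:
{"fn": "step_arm", "kwargs": {"motion": [0,-2,10,0,0,0,0,0,12,0,0,0,0,0,8,0,0,0,0,0,4,0,0,0,0,0,4,0,0,0,0,0,4,0,0,0,0,0,4,0,0,0,0,0,4,0,0,0,0,0,2,0,0,0,0,0,0,0,0,0]}}

```text
time: 17.88
ee_pos: [0.6233, 0.0281, 0.1114]
eef_rot: [[-0.963, -0.269, -0.001], [-0.269, 0.963, 0.0], [0.001, 0.0, -1.0]]
contact_force: [-0.4, -0.7, -2.3]
width: 0.538
gripper_force: 62.1
```

Emit:
{"fn": "step_arm", "kwargs": {"motion": [0,0,2,0,0,0,0,0,2,0,0,0,0,0,2,0,0,0,0,0,1,0,0,0,0,0,1,0,0,0,0,0,0.5,0,0,0,0,0,0,0,0,0,0,0,0,0,0,0,0,0,0,0,0,0,0,0,0,0,0,0]}}

```text
time: 18.72
ee_pos: [0.6236, 0.0281, 0.1036]
eef_rot: [[-0.963, -0.269, 0.0], [-0.269, 0.963, 0.0], [-0.0, 0.0, -1.0]]
contact_force: [0.4, -0.0, -3.1]
width: 0.54
gripper_force: 62.1
```

Emit:
{"fn": "step_arm", "kwargs": {"motion": [0,0,0.5,0,0,0,0,0,0.5,0,0,0,0,0,0,0,0,0,0,0,0,0,0,0,0,0,0,0,0,0,0,0,0,0,0,0,0,0,0,0,0,0,0,0,0,0,0,0,0,0,0,0,0,0,0,0,0,0,0,0]}}

```text
time: 19.55
ee_pos: [0.6235, 0.0281, 0.1025]
eef_rot: [[-0.963, -0.269, -0.0], [-0.269, 0.963, 0.0], [-0.0, 0.0, -1.0]]
contact_force: [0.5, -0.9, -2.8]
width: 0.543
gripper_force: 62.1
```

Emit:
{"fn": "step_arm", "kwargs": {"motion": [0,0,0.5,0,0,0,0,0,0,0,0,0,0,0,0,0,0,0,0,0,0,0,0,0,0,0,0,0,0,0,0,0,0,0,0,0,0,0,0,0,0,0,0,0,0,0,0,0,0,0,0,0,0,0,0,0,0,0,0,0]}}

```text
time: 20.38
ee_pos: [0.6237, 0.028, 0.1023]
eef_rot: [[-0.963, -0.269, 0.0], [-0.269, 0.963, 0.0], [-0.0, -0.0, -1.0]]
contact_force: [-1.0, 0.1, 1.2]
width: 0.539
gripper_force: 62.3
```

Emit:
{"fn": "step_arm", "kwargs": {"motion": [0,0,0.5,0,0,0,0,0,0,0,0,0,0,0,0,0,0,0,0,0,0,0,0,0,0,0,0,0,0,0,0,0,0,0,0,0,0,0,0,0,0,0,0,0,0,0,0,0,0,0,0,0,0,0,0,0,0,0,0,0]}}

```text
time: 21.22
ee_pos: [0.6238, 0.028, 0.1022]
eef_rot: [[-0.963, -0.269, 0.001], [-0.269, 0.963, -0.0], [-0.001, -0.0, -1.0]]
contact_force: [-0.2, -0.1, 5.2]
width: 0.543
gripper_force: 62.6
```

Emit:
{"fn": "step_arm", "kwargs": {"motion": [0,0,0,0,0,0,0,0,0,0,0,0,0,0,0,0,0,0,0,0,0,0,0,0,0,0,0,0,0,0,0,0,-5,0,0,0,0,0,-20,0,0,0,0,0,-30,0,0,0,0,0,-30,0,0,0,0,0,-30,0,0,0], "gripper": 0.9}}

```text
time: 22.05
ee_pos: [0.6233, 0.0279, 0.2181]
eef_rot: [[-0.963, -0.269, -0.0], [-0.269, 0.963, -0.0], [0.0, -0.0, -1.0]]
contact_force: [0.3, -0.3, 1.4]
width: 0.899
gripper_force: 0.0
```

```bash
python3 go.py .5647 -.041 .22
```

```text
t 22.05 pos [0.6233 0.0279 0.2181] yaw y-axis 105.63379328323371 tilt [ 0.0001 -0.0001 -1.    ] q [ 0.3652  0.1023  0.0923  0.0001 -1.561  -1.6631]
F [ 0.306  -0.3101  1.4265] w 0.8985891833421285 g 0.0
to go mm [ 75.0118 -50.5686  -1.8379]
```

Emit:
{"fn": "step_arm", "kwargs": {"motion": [15,-10,0,0,0,0,25,-17,0,0,0,0,25,-17,0,0,0,0,10,-7,0,0,0,0,0,0,0,0,0,-1,0,0,0,0,0,-1.1,0,0,0,0,0,-1.1,0,0,0,0,0,-1.1,0,0,0,0,0,-1.1,0,0,0,0,0,-1], "gripper": 0.9}}

```text
time: 22.88
ee_pos: [0.5651, -0.0412, 0.2168]
eef_rot: [[-0.583, -0.813, 0.0], [-0.813, 0.583, 0.0], [-0.0, -0.0, -1.0]]
contact_force: [-0.4, -0.4, 0.1]
width: 0.898
gripper_force: 0.0
```

```bash
cat > full.py <<'E'
import sys
from h import *
from lid import yaw
I={c:robot.camera(c) for c in("top","side")}
for c in I: print(c,yaw(I[c],c,(0,1,2,3,4),float(sys.argv[1])-9,float(sys.argv[1])+9))
d=np.array([.5647,-.041]);a=np.radians(float(sys.argv[1]));L=[]
for k in range(5):
    t=a+(k-1)*2*np.pi/5;p=d+.09*np.array([np.cos(t),np.sin(t)])
    L.append((circ(*p,.109,.024),(0,0,255) if k==1 else (0,255,255)))
b=np.radians(-24.25);e=np.array([np.cos(b),np.sin(b)]);n=np.array([-e[1],e[0]])
L.append((np.array([[*(d+.135*e+.017*n),.008],[*(d+.175*e),.008],[*(d+.135*e-.017*n),.008]]),(0,255,0)))
out=np.zeros((480,800,3),np.uint8)
for i,c in enumerate(I): out[:,i*400:i*400+400]=draw(I[c],c,L,np.array(pix(c,[*d,.06])),(48,40),5)
cv2.imwrite("pics/"+sys.argv[2],out)
E
python3 full.py 50 f1.png; python3 go.py .5647 -.041 .131
```

```text
top [np.float64(48.25), np.float64(44.75), np.float64(49.25), np.float64(48.75), np.float64(48.75)]
side [np.float64(48.5), np.float64(49.25), np.float64(49.0), np.float64(57.00000000000001), np.float64(50.0)]
t 22.98 pos [ 0.5651 -0.0412  0.2168] yaw y-axis 144.09468805364747 tilt [-0.0002 -0.0001 -1.    ] q [ 0.2814 -0.0499 -0.0652 -0.0001 -1.5553 -0.908 ]
F [ 0.2867 -0.174  -0.4283] w 0.900712332114567 g 0.0
to go mm [ 0.1371  0.4615 85.7685]
```

View pics/f1.png

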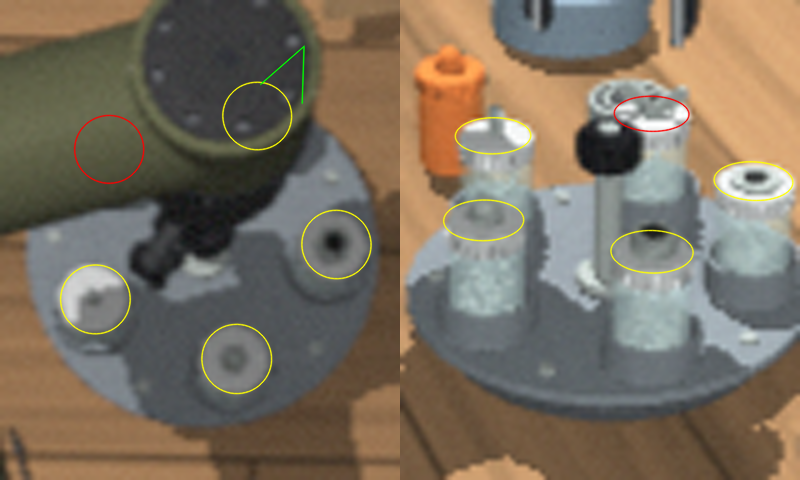

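Both jars stand upright in their cups, and the caddy yaw is about 49.2°. Down to the knob.

Emit:
{"fn": "step_arm", "kwargs": {"motion": [0,0,15,0,0,0,0,0,20,0,0,0,0,0,20,0,0,0,0,0,15,0,0,0,0,0,10,0,0,0,0,0,6,0,0,0,0,0,0,0,0,0,0,0,0,0,0,0,0,0,0,0,0,0,0,0,0,0,0,0], "gripper": 0.9}}

```text
time: 23.82
ee_pos: [0.5656, -0.0412, 0.1317]
eef_rot: [[-0.588, -0.809, 0.002], [-0.809, 0.588, 0.0], [-0.001, -0.001, -1.0]]
contact_force: [-0.2, 0.4, 0.1]
width: 0.897
gripper_force: 0.0
```

Emit:
{"fn": "step_arm", "kwargs": {"motion": [0,0,0,0,0,0,0,0,0,0,0,0,0,0,0,0,0,0,0,0,0,0,0,0,0,0,0,0,0,0,0,0,0,0,0,0,0,0,0,0,0,0,0,0,0,0,0,0,0,0,0,0,0,0,0,0,0,0,0,0], "gripper": 0.3}}

```text
time: 24.65
ee_pos: [0.5654, -0.0414, 0.1311]
eef_rot: [[-0.587, -0.809, 0.001], [-0.809, 0.587, -0.0], [-0.001, -0.001, -1.0]]
contact_force: [0.4, -1.3, 5.5]
width: 0.443
gripper_force: 60.5
```

```bash
python3 go.py .5647 -.041 .131
```

```text
t 24.65 pos [ 0.5654 -0.0414  0.1311] yaw y-axis 144.0350983330338 tilt [-0.0005 -0.001  -1.    ] q [ 0.2812 -0.0298 -0.202   0.0005 -1.3975 -0.909 ]
F [ 0.4169 -1.3416  5.4704] w 0.44327723382305545 g 60.45058755338687
to go mm [0.0928 0.7775 0.1087]
```

Emit:
{"fn": "step_arm", "kwargs": {"motion": [0,0,0,0,0,0.1,0,0,0,0,0,0.2,0,0,0,0,0,0.3,0,0,0,0,0,0.4,0,0,0,0,0,0.5,0,0,0,0,0,0.5,0,0,0,0,0,0.5,0,0,0,0,0,0.5,0,0,0,0,0,0.5,0,0,0,0,0,0.5]}}

```text
time: 25.48
ee_pos: [0.5655, -0.0415, 0.1311]
eef_rot: [[-0.867, -0.497, 0.001], [-0.497, 0.867, -0.0], [-0.001, -0.001, -1.0]]
contact_force: [1.5, -2.0, 5.0]
width: 0.447
gripper_force: 60.5
```

Emit:
{"fn": "step_arm", "kwargs": {"motion": [0,0,0,0,0,0.5,0,0,0,0,0,0.5,0,0,0,0,0,0.5,0,0,0,0,0,0.5,0,0,0,0,0,0.5,0,0,0,0,0,0.5,0,0,0,0,0,0.5,0,0,0,0,0,0.5,0,0,0,0,0,0.5,0,0,0,0,0,0.5]}}

```text
time: 26.32
ee_pos: [0.5655, -0.0417, 0.1311]
eef_rot: [[-1.0, 0.003, 0.001], [0.003, 1.0, -0.001], [-0.001, -0.001, -1.0]]
contact_force: [2.2, -2.7, 3.7]
width: 0.449
gripper_force: 60.5
```

Emit:
{"fn": "step_arm", "kwargs": {"motion": [0,0,0,0,0,0.5,0,0,0,0,0,0.5,0,0,0,0,0,0.5,0,0,0,0,0,0.5,0,0,0,0,0,0.4,0,0,0,0,0,0.3,0,0,0,0,0,0.2,0,0,0,0,0,0.1,0,0,0,0,0,0,0,0,0,0,0,0]}}

```text
time: 27.15
ee_pos: [0.5655, -0.0418, 0.1311]
eef_rot: [[-0.951, 0.309, 0.001], [0.309, 0.951, -0.001], [-0.001, -0.0, -1.0]]
contact_force: [3.0, -3.1, 5.7]
width: 0.446
gripper_force: 60.6
```

```bash
python3 go.py .5647 -.041 .131; python3 full.py -24.25 f2.png
```

```text
t 27.15 pos [ 0.5655 -0.0418  0.1311] yaw y-axis 71.98574449133038 tilt [-0.0015 -0.0003 -1.    ] q [ 0.2808 -0.0296 -0.2021  0.0011 -1.3973 -2.1662]
F [ 2.9773 -3.1055  5.741 ] w 0.4455267248958433 g 60.59421303747513
to go mm [0.9847 0.4691 0.1047]
top [np.float64(-23.75), np.float64(-20.25), np.float64(-27.75), np.float64(-23.25), np.float64(-23.0)]
side [np.float64(-22.0), np.float64(-22.75), np.float64(-25.0), np.float64(-23.75), np.float64(-16.5)]
```

View pics/f2.png

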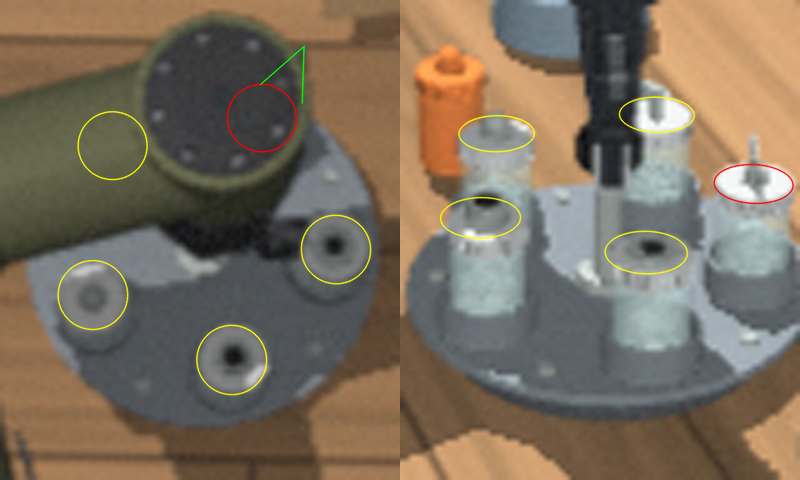

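The wing-nut jar is at the front, just short by about 1.2° (vision and tool turn agree). A last small trim.

Emit:
{"fn": "step_arm", "kwargs": {"motion": [0,0,0,0,0,0.1,0,0,0,0,0,0.1,0,0,0,0,0,0,0,0,0,0,0,0,0,0,0,0,0,0,0,0,0,0,0,0,0,0,0,0,0,0,0,0,0,0,0,0,0,0,0,0,0,0,0,0,0,0,0,0]}}

```text
time: 28.08
ee_pos: [0.5655, -0.0418, 0.1311]
eef_rot: [[-0.944, 0.329, 0.001], [0.329, 0.944, -0.001], [-0.001, -0.0, -1.0]]
contact_force: [2.8, -3.5, 4.6]
width: 0.447
gripper_force: 60.6
```

```bash
python3 go.py .5647 -.041 .131; python3 full.py -24.25 f3.png; python3 -c "
from station import robot
print(robot.hand_in())"
```

```text
t 28.08 pos [ 0.5655 -0.0418  0.1311] yaw y-axis 70.78520905626824 tilt [-0.0014 -0.0003 -1.    ] q [ 0.2808 -0.0296 -0.2021  0.0011 -1.3973 -2.1872]
F [ 2.7564 -3.5145  4.5776] w 0.44727193731537535 g 60.593636575686105
to go mm [0.9722 0.4646 0.0789]
top [np.float64(-24.75), np.float64(-20.25), np.float64(-27.75), np.float64(-24.5), np.float64(-24.25)]
side [np.float64(-24.000000000000004), np.float64(-23.75), np.float64(-26.75), np.float64(-24.75), np.float64(-17.25)]
the job is handed in; nothing more can be done
None
```

I handed the job in at about 28 s: both jars stand on their cup floors, and the wing-nut jar is at the front, within about 1° of the pointer by the camera fit. The gripper is still holding the knob.

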